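# Seat the tray drawer, then hold the inspection hatch at the index arm's angle

### The arm

A 6-joint arm with a two-finger parallel gripper is mounted at the origin on the work surface. World frame = base frame: x ahead of the robot, y to its left, z up, the work surface at z = 0. Lengths are in m, angles in rad, forces in N, time in s.
With the tool pointing down it reaches from about 0.375 to 0.975 m from the base axis. Payload 3.8 kg.
Tool frame: the origin (TCP) lies midway between the tips of the shut fingers; the grasp point (between the pads) lies 19 mm behind it; z points along the fingers, y is the line along which they close (so a half turn about z gives the same grasp; the last joint's range is limited). The gripper opens to 88 mm and grips with 3 to 60 N. Pads are 18 mm wide; open, the fingers measure 123 mm over their backs; the gripper's body (75 mm by 187 mm) begins 45 mm behind the grasp point.
Start: joints at [1.112, 0.264, 1.604, -0, 1.274, -0.037], TCP at [0.276, 0.616, 0.239] pointing down, gripper open.
Joint ranges: [-2.63, 2.63], [-0.94, 2.18], [0.31, 2.57], [-1.31, 4.45], [0, 2.66], [-2.55, 2.55]. Speed limits (rad/s): [2.57, 2.57, 3.14, 3.14, 3.14, 3.14].

### API

Orientations are given as a rotation vector (axis times angle).
In Python, from cell import manip, inverse_kinematics, cams, order gives the robot as it stands. Calls block until the motion is done:
- manip.move_pose(position, orientation): joint-space move of the TCP to a pose.
- manip.move_linear(position, rate=0.15, rot=None): straight line of the TCP; rot=None keeps the orientation; rate is the mean speed in m/s.
- manip.set_joints(angles): joint-space move.
- manip.set_gripper(opening, force=None): finger opening in m; force is the grip in N (None keeps the last); returns when the fingers have stopped.
- manip.dwell(seconds).
- inverse_kinematics(position, orientation): joint angles nearest the present ones, or None.
- manip.state(): the state.
- cams.capture(name): name is "scene" or "top" or "wrist"; returns a dict with "image" (420x560x3 uint8, blue, green, red), "z_map" (420x560 float32, m along the optical axis (not along the pixel's ray), 0 where there is no reading), "intrinsics" (3x3 intrinsics, pixels), "position" and "orientation" of the camera in the world; the wrist camera has in their place "T_tool_cam" (4x4, takes a point from camera to tool coordinates, whose origin is the TCP and whose axes are the flange's). Camera axes: x right, y down, z forward; pixel columns grow to the right and rows downward; lengths in m; the calibration is good to about 2 mm. The wrist camera is an equidistant fisheye: a pixel r from the principal point sees the ray r / f radians off the axis. A picture is of the moment at which its call begins: read the wrist's pose just before it.
A pose or a line that the arm cannot do raises manip.IKError and nothing moves.
- order.close_job(): hands the job in; it is judged then, once.
The state is a dict: "clock": time; "joint_pos": joint angles; "joint_velocities": joint speeds; "tau": joint torques, N m; "tool_pos": TCP position; "tcp_rot": TCP orientation; "contact_force": force on the tool from outside, world axes, zero at the start; "moment": the same for the moment, N m; "gripper_width": finger opening in m; "grasp_force": force on a finger pad.
Only numpy, scipy, OpenCV 4.12 (cv2) and the standard library are available. Lean on these libraries where they do the work, as an engineer would, in place of code of your own. Each camera call takes 0.05 s, during which the arm holds its last target. There are 200 camera calls.

### The job

Push the open tray drawer of the inspection station fully home. Then take the hatch on top by its bow handle, swing it up until it stands at the same angle as the index arm beside it, and finish while holding it still there: it falls shut if let go, so do not release it. Do not move the index arm, and leave the other things on the counter where they are.

Things in the scene. Friction and masses are not known exactly. Their poses are not given: they have to be found in the camera images.
- station: White stepped benchtop housing, fixed to the counter, 265 deep (local x) x 200 wide (local y). Origin at counter level; local -x is its front, towards the robot, +z up. Front step (deck) from x = -160 to -48, its top at z = 72, with the drawer inside it; the taller rear part from x = -48 to +105 is 121 high and carries the hatch on top. (Sizes and offsets in mm.)
- drawer (a joint): Tray drawer of the station, slides along the station's local x. Value in m: 0 = fully home at its rear stop, grows as it is pulled out to local -x, at most 0.100; starts 0.05 to 0.08 open. Stays where it is left; about 2.5 N plus 5 N s/m of drag to push. (Sizes and offsets in mm.)
- drawer_front (a point): Centre of the outer face of the drawer's flat white front panel (196 wide, 58 high, bottom edge 7 above the counter, 15 thick, nothing protrudes from it). With the drawer home this point is at local (-175, 0, 36) of the station, which leaves the panel 15 ahead of the front step. Axes as the station's. (Sizes and offsets in mm.)
- hatch (a joint): Grey hatch (flap), 130 x 196 x 6, hinged along its rear edge on top of the station. Value in rad: 0 = shut, level; grows as the front edge swings up and back; at most 1.4. 0.28 to 0.52 kg, nearly frictionless hinge: it falls shut when let go. (Sizes and offsets in mm.)
- hatch_bar (a point): Middle of the round steel bar of the hatch's bow handle: bar 10 in diameter, 120 long along local y, 180 from the hinge axis and in the hatch's plane; free gap of 45 between bar and the hatch's front edge; shut, the bar is at z = 120, at local x = -100, 43 above the front deck. Axes turn with the hatch; x runs from the bar towards the hinge. (Sizes and offsets in mm.)
- hatch_hinge (a point): Middle of the hatch's hinge axis, at local (80, 0, 120) of the station; the axis runs along local y. Fixed; axes as the station's. (Sizes and offsets in mm.)
- index (a joint): Index arm: a thin steel arm (175 long, 8 wide, 12 high, round end of 24) on the same hinge axis, 122 from the station's middle on its local +y side (20 clear of the hatch's side edge). It shows the angle wanted for the hatch: value in rad, counted just as the hatch's (0 = level, grows upward); 0.5 to 1.0. Stiff; it stays as set. (Sizes and offsets in mm.)
- index_tip (a point): Centre of the index arm's round end, 175 from the hinge axis. Axes turn with the arm; x runs from the tip towards the hinge axis. (Sizes and offsets in mm.)
- scanner: Bystander: hand-held scanner lying left (+y) of the station, 165 x 55 x 35, origin under its middle. (Sizes and offsets in mm.)
- bottle: Bystander: small white bottle, 42 in diameter, 90 tall, right (-y) of the station, origin under its centre. (Sizes and offsets in mm.)
- tape: Bystander: roll of tape lying flat, 90 in diameter, 20 high, right of the station, origin under its centre. (Sizes and offsets in mm.)
- mouse: Bystander: black computer mouse on a mat, 100 x 60 x 32, origin under its middle. (Sizes and offsets in mm.)
- timer: Bystander: white bench timer, 60 x 75 x 22, origin under its middle. (Sizes and offsets in mm.)
- tube_rack: Bystander: white rack of capped tubes, 70 x 200 x 86, origin under its middle. (Sizes and offsets in mm.)

How it is judged:
By the outcome, as a careful person would: the job done as asked, in the order asked, and still so for the second after the job is handed in, while the arm keeps its last pose, push and grip.
It also fails if it takes over 42 s, if anything falls off the work surface, if the arm or the gripper's body presses on something with over 40 N, if the wrist force passes 120 N, or if a joint passes its speed limit or range.

## Working session

There is one attempt and no reset: what is moved stays moved. The work goes in short steps, each a Python script; the robot and the scene stay as the last script left them, time stands still between calls to the robot, and variables do not carry over. Pictures are saved under pics/ and viewed, at most 10 in all, crops included, and the job is handed in when it is done.

```bash
mkdir -p pics; ls; python3 - <<'E'
from cell import manip,cams
import cv2,numpy as np
for n in("scene","top"):
    c=cams.capture(n); cv2.imwrite(f"pics/{n}0.png",c["image"]); np.savez(f"{n}0.npz",**c)
    print(n,c["intrinsics"].tolist(),c["position"],c["orientation"])
print(manip.state())
E
```

```text
pics
scene [[428.17671942149275, 0.0, 281.29917665451995], [0.0, 428.17671942149275, 205.86770585382195], [0.0, 0.0, 1.0]] [ 1.10740733 -0.82857865  1.03206659] [-2.24464226 -0.65777114  0.2774996 ]
top [[499.9233697962312, 0.0, 279.76811576983675], [0.0, 499.9233697962312, 214.86503628674998], [0.0, 0.0, 1.0]] [0.39626788 0.00988748 1.80202523] [-2.17835915  2.16046593 -0.13100832]
{'clock': 0.1, 'joint_pos': array([ 1.11211412e+00,  2.64690916e-01,  1.60523719e+00,  3.24392839e-05,
        1.27371108e+00, -3.69064200e-02]), 'joint_velocities': array([ 0.00076585, -0.00339255, -0.00140579,  0.00115679,  0.00010096,
       -0.00164449]), 'tau': array([ 8.89201292e-04, -5.03620291e+01, -3.58070326e+01,  7.29691260e-02,
        2.34201760e-02, -3.91183005e-05]), 'tool_pos': array([0.27604156, 0.61526631, 0.23750382]), 'tcp_rot': array([-0.6575269 , -3.0714672 ,  0.00310401]), 'contact_force': array([-0.88147941, -0.40830519, -0.25257999]), 'moment': array([ 0.00012134, -0.0095703 , -0.00891726]), 'grasp_force': 0.0, 'gripper_width': 0.08806199349039988}
```

View pics/scene0.png

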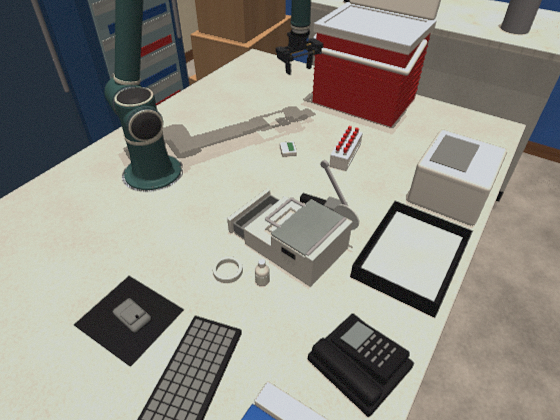

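View pics/top0.png

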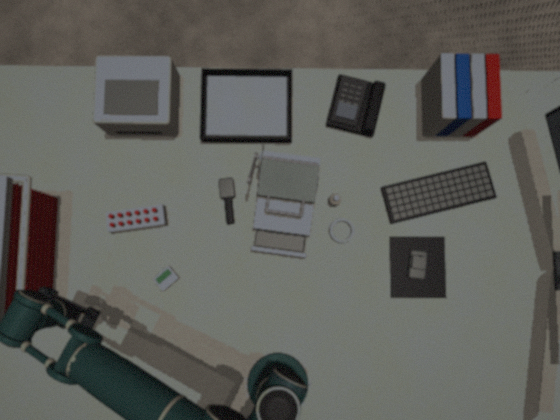

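The scene view shows the station at about (295,235) with its drawer open towards (250,215) and the index arm up at (325,165)-(350,215). In the top view the station is at about (285,200), front downwards and slightly turned. The scanner is at (228,200), the bottle at (334,200) and the tape at (340,231). I'll enlarge both.

```bash
python3 - <<'E'
import cv2
a=cv2.imread("pics/scene0.png")[150:290,215:375]; cv2.imwrite("pics/s1.png",cv2.resize(a,None,fx=4,fy=4,interpolation=cv2.INTER_CUBIC))
a=cv2.imread("pics/top0.png")[140:265,210:360]; cv2.imwrite("pics/t1.png",cv2.resize(a,None,fx=4,fy=4,interpolation=cv2.INTER_CUBIC))
E
```

```text
(no output)
```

View pics/s1.png

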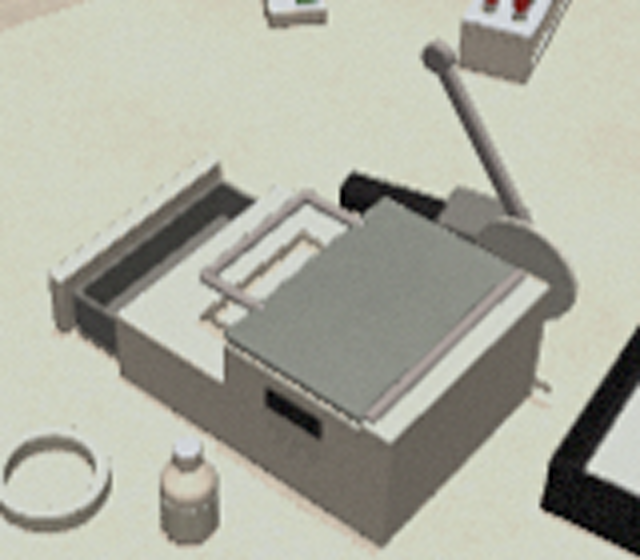

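View pics/t1.png

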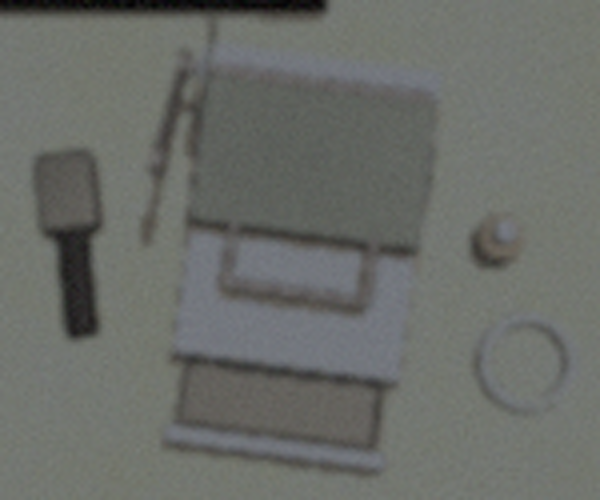

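The scene crop shows these points:
- bar ends at (208,276) and (308,197)
- hatch front corners at (228,335) and (385,200)
- housing rear-top corners at (388,440) and (548,288)
- index tip at (437,57)
- drawer panel top edge from (55,275) to (215,158)

The top crop shows the same points:
- bar ends at (225,288) and (362,305)
- hatch front corners at (190,222) and (414,247)
- rear corners at (212,45) and (440,78)
- index tip at (147,236)
- drawer edge from (165,443) to (380,470)

Next I triangulate these and fit the model.

```bash
cat > h.py <<'E'
import numpy as np,cv2
from scipy.spatial.transform import Rotation as R
from scipy.optimize import least_squares
C={n:dict(np.load(f"{n}0.npz")) for n in("scene","top")}
off={"scene":(215,150),"top":(210,140)}
def full(n,p): return np.array([(p[0]+.5)/4-.5+off[n][0],(p[1]+.5)/4-.5+off[n][1]])
def proj(n,X):
    c=C[n];q=R.from_rotvec(c["orientation"]).inv().apply(np.atleast_2d(X)-c["position"]); k=c["intrinsics"]
    return (q[:,:2]/q[:,2:])*k[0,0]+k[:2,2]
E
cat > fit.py <<'E'
from h import *
P={ # name: scene px, top px
'bar-':((208,276),(362,305)),'bar+':((308,197),(225,288)),
'hf-':((228,335),(414,247)),'hf+':((385,200),(190,222)),
'rear-':((388,440),(440,78)),'rear+':((548,288),(212,45)),
'dr-':((55,275),(380,470)),'dr+':((215,158),(165,443)),
'deck-':((120,318),(395,382)),'tip':((437,57),(147,236))}
for k,(s,t) in P.items():
    r=least_squares(lambda X:np.r_[proj("scene",X)[0]-full("scene",s),proj("top",X)[0]-full("top",t)],[.65,0,.1])
    print(k,r.x.round(4),"px res",r.fun.round(1))
def model(p):
    x,y,a,d,i=p; c,s=np.cos(a),np.sin(a)
    L={'bar-':(-.1,-.06,.12),'bar+':(-.1,.06,.12),'hf-':(-.05,-.098,.123),'hf+':(-.05,.098,.123),'rear-':(.105,-.1,.121),'rear+':(.105,.1,.121),
    'dr-':(-.175-d,-.098,.065),'dr+':(-.175-d,.098,.065),'deck-':(-.16,-.1,.072),'tip':(.08-.175*np.cos(i),.122,.12+.175*np.sin(i))}
    return {k:np.array([x+c*v[0]-s*v[1],y+s*v[0]+c*v[1],v[2]]) for k,v in L.items()}
def f(p):
    m=model(p);return np.concatenate([np.r_[proj("scene",m[k])[0]-full("scene",s),proj("top",m[k])[0]-full("top",t)] for k,(s,t) in P.items()])
r=least_squares(f,[.65,0,-.1,.06,.8],loss='soft_l1'); print(r.x.round(4)); print(f(r.x).reshape(-1,4).round(1))
for n in C: # depth check at bar middle, hatch
    X=model(r.x); print(n,proj(n,X['tip']))
np.save("fit.npy",r.x)
E
python3 fit.py
```

```text
bar- [ 0.5804 -0.0752  0.1203] px res [-0.2  0.  -0.1 -0.2]
bar+ [0.5955 0.0419 0.119 ] px res [-0.7  0.1 -0.4 -0.6]
hf- [ 0.6291 -0.1197  0.1233] px res [ 0.1 -0.   0.1  0.1]
hf+ [0.6503 0.0713 0.1205] px res [-0.3  0.  -0.2 -0.3]
rear- [ 0.7753 -0.142   0.1227] px res [ 0.1 -0.   0.1  0.1]
rear+ [0.8027 0.0535 0.1202] px res [ 0.1 -0.   0.1  0.1]
dr- [ 0.4432 -0.0938  0.0631] px res [-0.3  0.  -0.2 -0.3]
dr+ [0.4676 0.0948 0.0612] px res [-1.2  0.1 -0.7 -1. ]
deck- [ 0.5187 -0.1071  0.0677] px res [-0.1  0.  -0.  -0. ]
tip [0.6416 0.1138 0.2282] px res [-7.1  0.9 -4.  -6.2]
[ 0.6873 -0.0293 -0.1283  0.0581  0.801 ]
[[ -0.3   0.3   0.1  -0.1]
 [ -0.4  -0.3  -0.7  -0.7]
 [ -1.1  -0.4   0.2   1.3]
 [  0.2  -1.1  -1.1  -0.3]
 [  1.1   0.9   0.   -0.7]
 [  1.   -0.6  -0.7  -0.4]
 [ -0.8   0.2   0.6  -0.4]
 [ -0.5  -1.1  -1.6  -1.3]
 [ -1.1  -1.1   0.3   0.7]
 [ -3.6   1.4   1.1 -13.3]]
scene [[320.25638907 165.24772834]]
top [[247.47711699 185.3730307 ]]
```

The fit is consistent: heights of 120, 121 and 63 mm match the text. The one exception is the top-view index tip, where I probably picked the arm's shadow, so I'll measure the index arm from close up later. Next is pushing the drawer home with shut fingers.

```bash
cat >> h.py <<'E'
def W(p,l):
    c,s=np.cos(p[2]),np.sin(p[2]); return np.array([p[0]+c*l[0]-s*l[1],p[1]+s*l[0]+c*l[1],l[2]])
def rot(p,pitch,flip=False):
    """tool z pitched down by pitch below station +x; closing axis (tool y) in the station's x-z plane"""
    z=np.array([np.cos(pitch),0,-np.sin(pitch)]); y=np.array([np.sin(pitch),0,np.cos(pitch)])*(-1 if flip else 1)
    M=np.c_[np.cross(y,z),y,z]; return (R.from_euler('z',p[2])*R.from_matrix(M)).as_rotvec()
def rotdown(p):
    return (R.from_euler('z',p[2])*R.from_matrix(np.c_[[-1,0,0],[0,1,0],[0,0,-1]])).as_rotvec()
E
cat > push.py <<'E'
from h import *
from cell import manip,cams,inverse_kinematics
p=np.load("fit.npy"); d=p[3]; o=rotdown(p)
print([inverse_kinematics(W(p,(x,0,z)),o) for x,z in((-.175-d-.05,.13),(-.175-d-.05,.035),(-.184,.035))])
manip.set_gripper(0.0,20)
manip.move_pose(W(p,(-.175-d-.045,0,.13)),o)
manip.move_linear(W(p,(-.175-d-.045,0,.035)),.15)
f0=manip.state()["contact_force"]; ax=np.array([np.cos(p[2]),np.sin(p[2]),0])
print("f0",f0,manip.state()["tool_pos"],manip.state()["clock"])
manip.move_linear(W(p,(-.194,0,.035)),.08)
F=lambda:-(manip.state()["contact_force"]-f0)@ax
print("F",F(),manip.state()["tool_pos"])
for k in range(10):
    x=-.194+.002*(k+1); manip.move_linear(W(p,(x,0,.035)),.03); s=manip.state(); print(round(x,3),F().round(2),s["tool_pos"].round(4),s["clock"])
    if F()>12: break
c=cams.capture("scene"); cv2.imwrite("pics/scene2.png",c["image"]); 
E
python3 push.py
```

```text
[array([-4.43751940e-02, -1.61559502e-01,  2.26116242e+00, -4.44089210e-16,
        1.04198973e+00, -1.48687027e+00]), array([-4.43751940e-02, -1.19164279e-02,  2.33640002e+00, -4.44089210e-16,
        8.17109057e-01, -1.48687027e+00]), array([-6.08439467e-02,  1.68066056e-01,  2.13913175e+00, -4.44089210e-16,
        8.34394844e-01, -1.50333903e+00])]
f0 [ 1.06614511 -0.25773049 -0.10951297] [0.41209453 0.00637467 0.03546819] 4.45
F 0.7377013070834887 [ 0.49503875 -0.00455209  0.03503577]
-0.192 2.21 [ 0.4965 -0.0047  0.0349] 5.9
-0.19 3.34 [ 0.4985 -0.005   0.0348] 6.15
-0.188 4.13 [ 0.5009 -0.0053  0.0349] 6.4
-0.186 3.72 [ 0.5027 -0.0055  0.0349] 6.65
-0.184 10.39 [ 0.5026 -0.0055  0.0348] 6.9
-0.182 15.28 [ 0.5026 -0.0056  0.0347] 7.15
```

The drawer is against its rear stop: the force rose from 4 N to 15 N with no further motion. Next I go to the pre-grasp pose, tool pitched 45° and closing across the bar, and look with the wrist camera from two places.

```bash
cat > pre.py <<'E'
from h import *
from cell import manip,cams,inverse_kinematics
p=np.load("fit.npy")
manip.move_linear(W(p,(-.23,0,.035)),.15); manip.move_linear(W(p,(-.25,0,.14)),.2)
def tcp(th,back,pitch): # TCP for bar at hatch angle th, grasp point 'back' behind bar
    b=np.array([.08-.18*np.cos(th),0,.12+.18*np.sin(th)]); return W(p,b+np.array([np.cos(pitch),0,-np.sin(pitch)])*(.019-back))
P0=np.radians(45)
for fl in(0,1):
    o=rot(p,P0,fl); print(fl,inverse_kinematics(tcp(0,.1,P0),o),inverse_kinematics(tcp(0,0,P0),o),inverse_kinematics(tcp(1.,0,P0+1),rot(p,P0+1,fl)))
E
python3 pre.py
```

```text
0 [-0.01141085 -0.35724901  2.51254752 -0.38723239  0.22015322  0.46160636] [-0.03416679 -0.04254893  2.43654794  4.22182487  0.07542271  2.12920598] [-0.08230337  0.38080062  1.4405764   0.00979876  1.53459912  0.04458956]
1 None [-0.03416679 -0.04254893  2.43654794  4.22182487  0.07542271 -1.01238667] None
```

```bash
cat >> h.py <<'E'
def tcp(p,th,back,pitch):
    b=np.array([.08-.18*np.cos(th),0,.12+.18*np.sin(th)]); return W(p,b+np.array([np.cos(pitch),0,-np.sin(pitch)])*(.019-back))
E
python3 - <<'E'
from h import *
from cell import manip,cams,inverse_kinematics
p=np.load("fit.npy");np.set_printoptions(precision=2,suppress=True)
for d in(55,62,70):
  P0=np.radians(d)
  for th,b in((0,.08),(0,0),(.5,0),(1,0)): print(d,th,b,inverse_kinematics(tcp(p,th,b,P0+th),rot(p,P0+th)))
c=cams.capture("wrist");print(c["T_tool_cam"],c["intrinsics"])
E
```

```text
55 0 0.08 [-0.03 -0.24  2.37 -0.14  0.41  0.2 ]
55 0 0 [-0.04 -0.03  2.33 -0.21  0.23  0.27]
55 0.5 0 [-0.07  0.12  1.88 -0.01  1.04  0.06]
55 1 0 [-0.09  0.49  1.32  0.02  1.72  0.04]
62 0 0.08 [-0.04 -0.18  2.27 -0.07  0.57  0.14]
62 0 0 [-0.05  0.    2.26 -0.09  0.4   0.16]
62 0.5 0 [-0.07  0.19  1.8   0.    1.17  0.06]
62 1 0 [-0.09  0.57  1.23  0.02  1.85  0.04]
70 0 0.08 [-0.05 -0.1   2.15 -0.04  0.74  0.1 ]
70 0 0 [-0.06  0.05  2.16 -0.04  0.58  0.1 ]
70 0.5 0 [-0.08  0.27  1.7   0.01  1.32  0.05]
70 1 0 [-0.09  0.66  1.14  0.03  1.99  0.04]
[[ 0.   -0.95 -0.32  0.08]
 [ 1.    0.    0.    0.  ]
 [-0.   -0.32  0.95 -0.15]
 [ 0.    0.    0.    1.  ]] [[325.19   0.   284.74]
 [  0.   325.19 213.25]
 [  0.     0.     1.  ]]
```

```bash
cat >> h.py <<'E'
def wproj(w,X):
    """fisheye pixel of world points X; w=dict(pos,rot,T,K)"""
    T=np.eye(4);T[:3,:3]=R.from_rotvec(w["rot"]).as_matrix();T[:3,3]=w["pos"];T=T@w["T"]
    q=(np.atleast_2d(X)-T[:3,3])@T[:3,:3]; r=np.hypot(q[:,0],q[:,1]); a=np.arctan2(r,q[:,2]); k=w["K"]
    return k[:2,2]+k[0,0]*(a/r)[:,None]*q[:,:2]
def wcap(name):
    from cell import manip,cams
    s=manip.state(); c=cams.capture("wrist"); cv2.imwrite(f"pics/{name}.png",c["image"])
    np.savez(f"{name}.npz",pos=s["tool_pos"],rot=s["tcp_rot"],T=c["T_tool_cam"],K=c["intrinsics"],z=c["z_map"]); return s
E
python3 - <<'E'
from h import *
from cell import manip
p=np.load("fit.npy");P=np.radians(65);o=rot(p,P)
manip.move_pose(tcp(p,0,.09,P)+[0,0,.06],o); manip.set_gripper(.035,30); manip.dwell(.2); wcap("w1")
manip.move_linear(tcp(p,0,.07,P),.15); manip.dwell(.2); s=wcap("w2"); print(s["clock"],s["tool_pos"],tcp(p,0,.07,P),s["gripper_width"])
a=np.hstack([cv2.imread(f"pics/w{i}.png") for i in(1,2)]); cv2.imwrite("pics/w12.png",cv2.resize(a,(800,300)))
E
```

```text
11.6167 [ 0.56773501 -0.01382683  0.16796947] [ 0.56671136 -0.01379449  0.1662217 ] 0.03484175661783071
```

View pics/w12.png

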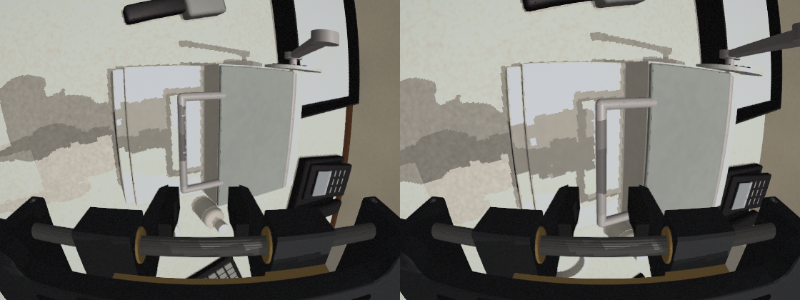

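Both wrist views show the handle bar, at half-scale columns 185 and 602, lying between the fingers' column range. The index arm's round end is at about (325,37) in the first view. I'll overlay the model on enlarged crops to check the bar and the index.

```bash
python3 - <<'E'
from h import *
p=np.load("fit.npy")
def crop(n,pts,box,out):
    w=dict(np.load(n+".npz")); im=cv2.imread(f"pics/{n}.png"); x0,y0,x1,y1=box; f=min(out[0]/(x1-x0),out[1]/(y1-y0))
    a=cv2.resize(im[y0:y1,x0:x1],None,fx=f,fy=f,interpolation=cv2.INTER_CUBIC)
    for X,c in pts:
        u=wproj(w,X)[0]; print(n,u.round(1)); cv2.circle(a,tuple(((u+.5-[x0,y0])*f-.5).round().astype(int).tolist()),3,c,-1)
    return a
tip=lambda i:W(p,(.08-.175*np.cos(i),.122,.12+.175*np.sin(i)))
bar=[(W(p,(-.1,y,.12)),(0,0,255)) for y in(-.06,0,.06)]+[(W(p,(-.05,y,.123)),(255,0,0)) for y in(-.098,.098)]+[(W(p,(.08,y,.123)),(255,0,0)) for y in(-.098,.098)]
idx=[(tip(i),c) for i,c in((.7,(0,0,255)),(.8,(0,255,0)),(.9,(255,0,0)))]+[(W(p,(.08,.122,.12)),(0,255,255))]
A=crop("w1",idx,(390,20,490,120),(400,400)); B=crop("w2",bar,(250,80,480,330),(396,430))
h=max(len(A),len(B)); A,B=[cv2.copyMakeBorder(q,0,h-len(q),0,4,0) for q in(A,B)]
cv2.imwrite("pics/ov.png",np.hstack([A,B]))
E
```

```text
w1 [392.1  50. ]
w1 [421.4  51.7]
w1 [450.1  54.7]
w1 [409.6  79. ]
w2 [280.8 311.8]
w2 [280.3 238.4]
w2 [280.  147.7]
w2 [335.4 333.5]
w2 [350.7  89.3]
w2 [434.8 293. ]
w2 [462.1 103.4]
```

View pics/ov.png

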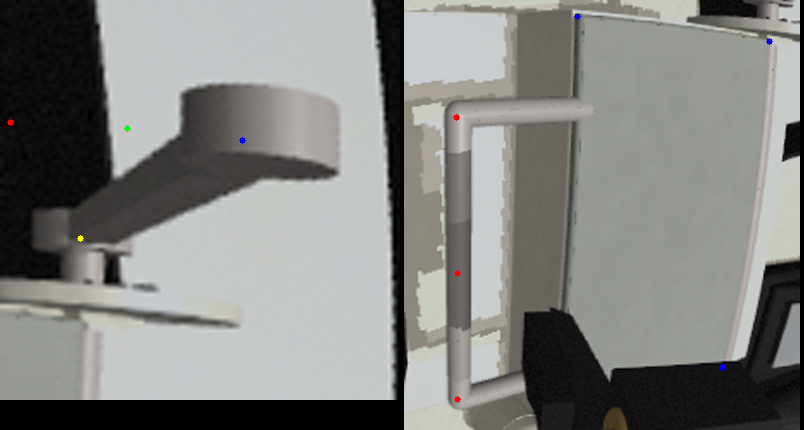

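The bar overlay is exact, so the station fit holds. The index's round end centres at crop (261,131), which is full-image (455,52.5). I'll solve the index angle from this view and, as a check, from the scene view alone.

```bash
python3 - <<'E'
from h import *
p=np.load("fit.npy"); w=dict(np.load("w1.npz")); tip=lambda i:W(p,(.08-.175*np.cos(i),.122,.12+.175*np.sin(i)))
f1=lambda i:wproj(w,tip(i[0]))[0]-[455,52.5]; f2=lambda i:proj("scene",tip(i[0]))[0]-full("scene",(437,57))
for f in(f1,f2):
    r=least_squares(f,[.8]);print(r.x,r.fun)
r=least_squares(lambda X:np.r_[wproj(w,X)[0]-[455,52.5],proj("scene",X)[0]-full("scene",(437,57))],tip(.9));X=r.x
l=R.from_euler('z',-p[2]).apply(X-[p[0],p[1],0]); print("tri",X,l,r.fun.round(1),np.arctan2(l[2]-.12,.08-l[0]),np.hypot(l[2]-.12,.08-l[0]))
print("top px pred .92 in crop",(proj("top",tip(.92))[0]-[210,140])*4)
E
```

```text
[0.91617265] [-0.3759957   2.74723932]
[0.89565174] [0.02736796 0.09841504]
tri [0.67538366 0.09647884 0.25995079] [-0.02788387  0.12327152  0.25995079] [-0.2  0.2  0.8 -0.8] 0.9140716647550213 0.17670640309766752
top px pred .92 in crop [151.8602424  158.81477633]
```

The two views give 0.914 rad. The triangulated radius is 177 mm against 175, and the y offset is 123 mm against 122, so I take 0.912. Now I grip the bar and lift along the arc.

```bash
cat > lift.py <<'E'
from h import *
from cell import manip,inverse_kinematics
p=np.load("fit.npy");P=np.radians(65);TH=.912
ths=np.linspace(0,TH,10)[1:]
assert all(inverse_kinematics(tcp(p,t,0,P+t),rot(p,P+t)) is not None for t in ths)
manip.move_linear(tcp(p,0,0,P),.08); s=manip.state(); print("in",s["contact_force"].round(1),s["tool_pos"]-tcp(p,0,0,P))
manip.set_gripper(0.0,40); s=manip.state(); print("grip",s["gripper_width"],s["grasp_force"],s["contact_force"].round(1),s["clock"])
if not .007<s["gripper_width"]<.013: raise SystemExit("no bar")
for t in ths:
    manip.move_linear(tcp(p,t,0,P+t),.06,rot=rot(p,P+t)); s=manip.state(); print(t.round(3),s["contact_force"].round(1),s["moment"].round(2),(s["tool_pos"]-tcp(p,t,0,P+t)).round(4),s["gripper_width"].round(4))
    if np.linalg.norm(s["contact_force"])>50: break
manip.dwell(.3); s=wcap("w3"); print(s["clock"])
from cell import cams
c=cams.capture("scene"); cv2.imwrite("pics/scene3.png",c["image"]); np.savez("scene3.npz",**c)
a=cv2.resize(c["image"][130:290,205:375],None,fx=2.35,fy=2.35,interpolation=cv2.INTER_CUBIC); b=cv2.imread("pics/w3.png")
b=cv2.resize(b[:300,160:],(400,300)); b=cv2.copyMakeBorder(b,0,len(a)-300,0,0,0); cv2.imwrite("pics/f3.png",np.hstack([a,b]))
E
python3 lift.py
```

```text
in [0.1 0.3 0.4] [2.92016215e-04 1.08048275e-06 4.16205964e-04]
grip 0.007950610767968502 38.74302238225937 [-5.   0.6  4.5] 13.225Traceback (most recent call last):
  File "lift.py", line 10, in <module>
    manip.move_linear(tcp(p,t,0,P+t),.06,rot=rot(p,P+t)); s=manip.state(); print(t.round(3),s["contact_force"].round(1),s["moment"].round(2),(s["tool_pos"]-tcp(p,t,0,P+t)).round(4),s["gripper_width"].round(4))
                                                                                                                                                                                     ^^^^^^^^^^^^^^^^^^^^^^^^
AttributeError: 'float' object has no attribute 'round'
```

The script stopped only on a print bug after the first arc step, and the grip is good. I continue from there.

```bash
sed -i '/"in"/d;/"grip"/d;s/s\["gripper_width"\].round(4)/round(s["gripper_width"],4)/' lift.py; python3 lift.py
```

```text
Traceback (most recent call last):
  File "lift.py", line 6, in <module>
    if not .007<s["gripper_width"]<.013: raise SystemExit("no bar")
                ^
NameError: name 's' is not defined
```

```bash
sed -i '/no bar/d;s/for t in ths:/for t in ths[1:]:/' lift.py; python3 lift.py
```

```text
0.203 [-2.1  0.7 -0.8] [0.11 0.62 0.  ] [-0.0008  0.0001 -0.0007] 0.0082
0.304 [-3.8  1.  -1.4] [0.05 0.7  0.02] [-0.0008  0.0001 -0.0005] 0.0082
0.405 [-4.5  1.4 -1.2] [0.11 0.79 0.02] [-0.0007  0.0001 -0.0002] 0.0078
0.507 [-6.7  1.9  1.1] [0.07 0.88 0.02] [-0.0006  0.0001  0.0001] 0.0082
0.608 [-6.7  1.   2. ] [ 0.12  0.86 -0.02] [-0.0004  0.      0.0003] 0.0082
0.709 [-6.   1.3  3.4] [ 0.13  0.88 -0.01] [-0.0002  0.      0.0005] 0.0081
0.811 [-4.5  0.9  4. ] [0.12 0.84 0.02] [ 0.     -0.      0.0007] 0.0084
0.912 [-5.1  0.6  3.8] [ 0.04  0.79 -0.02] [ 0.0002 -0.      0.0007] 0.0082
17.5
```

View pics/f3.png

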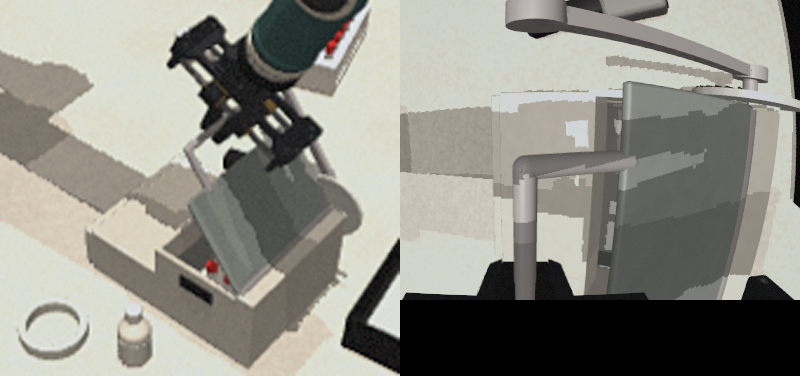

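The drawer is shut, and the hatch is held up with the index arm parallel beside it. As a cross-check I measure both slopes from the wrist camera's depth map in this one view, so calibration errors mostly cancel.

```bash
python3 - <<'E'
from h import *
p=np.load("fit.npy"); w=dict(np.load("w3.npz")); z=w["z"]
v,u=np.mgrid[:420,:560]; d=np.stack([u,v],-1)-w["K"][:2,2]; r=np.hypot(*np.moveaxis(d,-1,0))+1e-9; a=r/w["K"][0,0]
q=np.dstack([np.tan(a)[...,None]*d/r[...,None]*z[...,None],z]); ok=(z>0)&(a<1.4)
T=np.eye(4);T[:3,:3]=R.from_rotvec(w["rot"]).as_matrix();T[:3,3]=w["pos"];T=T@w["T"]
X=q[ok]@T[:3,:3].T+T[:3,3]; L=R.from_euler('z',-p[2]).apply(X-[p[0],p[1],0])
x,y,h=L.T; rad=np.hypot(.08-x,h-.12); th=np.arctan2(h-.12,.08-x)
def rep(n,m):
    A=np.c_[x[m],h[m]]; c=A.mean(0); e=np.linalg.svd(A-c,full_matrices=False)[2][0]
    print(n,m.sum(),"slope",np.arctan(-e[1]/e[0]).round(4),"perp. offset from hinge mm",(np.median(rad[m]*np.sin(th[m]-.912))*1e3).round(2),"y",np.median(y[m]).round(4))
rep("hatch",(abs(y)<.095)&(rad>.02)&(rad<.125)&(abs(th-.912)<.15)&(y>-.02))
m=(abs(y-.122)<.009)&(rad>.03)&(rad<.155)&(abs(th-.912)<.25); rep("index",m)
for lo,hi in((.115,.122),(.122,.129)): rep(f"idx y{lo}",m&(y>lo)&(y<hi))
# image comparison: tip and bar corner predicted
tip=lambda i:W(p,(.08-.175*np.cos(i),.122,.12+.175*np.sin(i)))
for i in(.88,.912,.94): print(i,wproj(w,tip(i)).round(1))
b=.912;print("bar+ corner",wproj(w,W(p,(.08-.18*np.cos(b),.06,.12+.18*np.sin(b)))).round(1))
im=cv2.imread("pics/w3.png")[0:60,240:340]; im=cv2.resize(im,None,fx=6,fy=6,interpolation=cv2.INTER_CUBIC)
for i,c in((.88,(0,0,255)),(.912,(0,255,0)),(.94,(255,0,0))):
    k=wproj(w,tip(i))[0]; cv2.circle(im,tuple(((k+.5-[240,0])*6).astype(int).tolist()),3,c,-1)
cv2.imwrite("pics/tip3.png",im)
E
```

```text
hatch 17155 slope 0.9149 perp. offset from hinge mm 4.93 y 0.0444
index 3270 slope 0.9105 perp. offset from hinge mm 6.31 y 0.1213
idx y0.115 1815 slope 0.9115 perp. offset from hinge mm 5.53 y 0.1193
idx y0.122 1455 slope 0.9106 perp. offset from hinge mm 6.56 y 0.1245
0.88 [[290.5  20.4]]
0.912 [[296.6  17.2]]
0.94 [[302.6  14.4]]
bar+ corner [[285.  169.4]]
```

View pics/tip3.png

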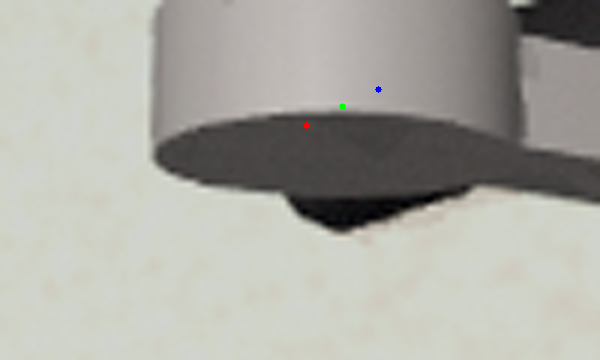

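The depth slopes agree: hatch 0.915 rad, index 0.911 rad, and the round end's centre lies at the predicted 0.912 column. The arm is still, so I hand the job in.

```bash
python3 - <<'E'
from cell import manip,order
s=manip.state();print(s["clock"],s["gripper_width"],s["grasp_force"],abs(s["joint_velocities"]).max());print(order.close_job())
E
```

```text
17.6 0.008345589714610793 39.23931643366814 0.0024102284856292286
the job is handed in; nothing more can be done
None
```

The drawer is pushed home against its rear stop, and the hatch is held still by its bar at about 0.915 rad, against 0.911 rad measured for the index arm; the job was handed in at 17.6 s of the 42 s limit.

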